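# Lever open the low canister with the lid lifter

## Robot

A 6-joint arm with a two-finger parallel gripper is mounted at the origin on the work surface. World frame = base frame: x ahead of the robot, y to its left, z up, the work surface at z = 0. Lengths are in mm, angles in degrees, forces in N, time in s.
With the tool pointing down it reaches from about 375 to 975 mm from the base axis. Payload 3.8 kg.
Tool frame: the origin (TCP) lies at the very end of the fingers, on their centre line; the grasp point (between the pads) lies bot.grip_depth behind it (bot.grip_depth is the distance from the TCP to the grasp point, in mm); z points along the fingers, y is the line along which they close (so a half turn about z gives the same grasp; the last joint's range is limited). The gripper opens to 85 mm and grips with 20 to 120 N. Pads are 22 mm wide; open, the fingers measure 114 mm over their backs; the gripper's body (76 mm by 85 mm) begins 54 mm behind the grasp point. The pads swing forward as they close: fully open they stand 13 mm farther back than shut.
Start: joints at [-73.333, 15.12, 91.902, -0, 72.978, -2.114], TCP at [217.318, -639.055, 231.28] pointing down, gripper open.
Joint ranges: [-150.88, 150.88], [-54.13, 125.18], [17.81, 147.31], [-75.09, 255.09], [0, 152.58], [-146.25, 146.25]. Speed limits (degrees/s): [147.25, 147.25, 180, 180, 180, 180].

## Interface

Orientations are given as a 3x3 rotation matrix whose columns are the frame's x, y, z axes.
In Python, from bench import bot gives the robot as it stands.
- The arm moves only by the tool carry_out, never from a script. Its argument "increments" is a list of rows, each an object with "slide": the shift along the tool's x, y, z in cm, a list of three; "turn": the turn, a rotation vector about the tool's x, y, z in degrees, a list of three; "jaw": the opening in per cent of the stroke, from 0 (shut) to 100 (fully open). In form: [{"slide": [tx, ty, tz], "turn": [ax, ay, az], "jaw": jaw}, ...]. A call has 1 to 20 rows; each row shifts and turns the commanded pose from where the row before left it, along the tool's axes as they then stand; what a row does not reach is not made up. A row lasts 1/12 s, in which the tool goes at most 41.7 mm and 7.16 degrees, less where a joint would pass 70% of its speed; a pose out of reach is approached as far as the arm can. A call is refused whole if a number of a shift passes 4.17 or a number of a turn 7.16, either way. A call with a gripper value outside its range is refused whole. The fingers move at their own pace and stop on an object; the grip force is fixed at half the most. Time passes only in rows, so rows that do not move let the fingers close. It gives the time, the measured TCP pose, the force, the opening and the grip force at its end, in the units of the state.
- bot.read_state(): the state, without advancing time (a new reading comes with each control period).
- bot.capture(name): name is "scene" or "side" or "wrist"; returns a dict with "frame" (400x640x3 uint8, blue, green, red), "fovy" (degrees; the focal length in pixels is half the picture's height over the tangent of half this angle, whatever the lens; pixels are square), "cx", "cy" (the principal point, pixels), "k1" (the pictures are not rectified: a ray, as slopes to the right and down, at radius r is drawn at 1 + k1 r^2 times it, then the intrinsics apply), "R" (3x3) and "t" (3): a world point X has camera coordinates R X + t. Camera axes: x right, y down, z forward; pixel columns grow to the right and rows downward; lengths in mm; the calibration is good to about 2 mm. A picture is of the moment at which its call begins. There is no depth.
- bot.sign_off(): hands the job in; it is judged then, once.
The state is a dict: "t": time; "joints": joint angles; "qvel": joint speeds; "joint_efforts": joint torques, N m; "ee_pos": TCP position; "eef_rot": TCP orientation; "ft_force": force on the tool from outside, world axes, zero at the start; "moment": the same for the moment, N m; "opening": opening from 0.0 (shut) to 1.0 (fully open); "grip_force": force on a finger pad.
Only numpy, scipy, OpenCV 4.12 (cv2) and the standard library are available. Lean on these libraries where they do the work, as an engineer would, in place of code of your own. Each camera call takes 0.05 s, during which the arm holds its last target. There are 200 camera calls.

## Task

Take the flat-bladed lid lifter from its wooden rest, put its blade under the lip of the lower steel canister's lid and lever the lid up until its catch lets go and it springs wide open. Do not touch the lid with the gripper itself. Then lay the lifter back on its rest, lying straight along it as before, and let go.

Things in the scene. Friction and masses are not known exactly. Their poses are not given: they have to be found in the camera images.
- lifter_grip (a point): Grip point of the lid lifter, in its handle, half-way up, 40 mm above the counter at the start. x runs along it to the blade's tip, y sideways, z up. Dark wooden handle 18 wide, 20 high, from x = -75 to +20 mm; flat steel blade 24 wide, 4 thick, going on straight at mid-height to its tip at x = +100 mm. 120 g.
- rest: The lifter's pale wooden rest, fixed. Origin on the counter under its centre, x along it. On a 130 x 80 slab, 6 high, stand two cross supports 20 thick, 80 wide: at x = -55 mm, top at 30 (handle), and x = +50 mm, top at 38 (blade); 8 mm ridges at their ends, 68 mm apart. The lifter starts with its grip point over this origin (within 12 mm), blade to +x.
- lip (a point): Middle of the lip's outer edge, on its underside (100 mm up when shut), of the lower of two round steel canisters (110 across, fixed; this is 106 high, the other 166). The lip is a flat tongue 44 wide, 5 thick, standing out 28 mm from the canister's side, free below. x points level from the edge to the canister's centre (83 mm) and hinge (141 mm), z up; turns with the lid.
- lid (a joint): Angle of the low canister's lid in rad: 0 shut, growing as the lip rises, at most 1.4. A sprung catch inside holds it: about 2 to 4 N upward at the lip's edge, over the first 10 mm or so of lift (0.07 rad), frees it; its spring then swings it open by itself to about 0.9 rad, away from the lip's side.

How it is judged (in metres and radians):
On the way, in this order (a step that is already met when the one before it is completed fails the run):
1. the lifter presses on the shut lid (contact force between lifter and lid above 0.5 N and value of joint lid below 0.3 rad).
2. the lid has sprung open (value of joint lid above 0.6 rad), for 0.2 s.
At the end, for the whole second after the job is handed in: The low canister's lid stands open more than 0.6 rad; the lifter lies still, level and right way up (within 0.15 rad) on its rest: grip point within 35 mm of the rest's centre seen from above and less than 55 mm above the counter, along the rest within 0.35 rad (value of joint lid above 0.6 rad and horizontal distance between lifter_grip and rest below 0.035 m and z of lifter_grip in the frame of rest below 0.055 m and angle between lifter_grip's own z axis and vertical below 0.15 rad and angle between the x axis of lifter_grip and the x axis of rest, either way round below 0.35 rad and linear speed of lifter below 0.03 m/s); the robot touches nothing.
It fails at once if the gripper or arm touches the low canister's lid (contact force between any of the fingers, the arm and lid above 0.5 N).
It also fails if it takes over 54 s, if anything falls off the work surface, if the arm or the gripper's body presses on something with over 40 N, if the wrist force passes 120 N, or if a joint passes its speed limit or range.

## Working session

There is one attempt and no reset: what is moved stays moved. The work goes in short steps, Python scripts to look and compute and a tool call to move; the robot and the scene stay as the last step left them, time stands still between calls to the robot, and variables do not carry over. Pictures are saved under pics/ and viewed, at most 10 in all, crops included, and the job is handed in when it is done.

Besides the shell and the picture viewer there is one more tool, called as name(argument=value, ...), one argument or row to a line, values as JSON. carry_out: Moves the arm, as the interface text tells. Its arguments: {"type":"object","properties":{"increments":{"type":"array"}},"required":["increments"]}

```bash
ls; mkdir -p pics; cat > h.py <<'E'
import numpy as np, cv2
from bench import bot
def cam(n):
    c=bot.capture(n); c['R']=np.array(c['R']); c['t']=np.array(c['t']); h=c['frame'].shape[0]
    f=h/2/np.tan(np.radians(c['fovy'])/2); c['K']=np.array([[f,0,c['cx']],[0,f,c['cy']],[0,0,1.]]); c['D']=np.array([c['k1'],0,0,0.]); return c
def ray(c,uv):
    p=cv2.undistortPoints(np.array(uv,float).reshape(-1,1,2),c['K'],c['D']).reshape(-1,2)
    d=np.c_[p,np.ones(len(p))]@c['R']; o=-c['R'].T@c['t']; return o,d
def onz(c,uv,z):
    o,d=ray(c,uv); return o+d*((z-o[2])/d[:,2])[:,None]
def proj(c,X):
    return cv2.projectPoints(np.array(X,float).reshape(-1,3),cv2.Rodrigues(c['R'])[0],c['t'],c['K'],c['D'])[0].reshape(-1,2)
E
python3 - <<'E'
from h import *
import pickle
for n in ("scene","side","wrist"):
    c=cam(n); pickle.dump(c,open(n+'.pkl','wb')); cv2.imwrite(f'pics/{n}0.png',c['frame']); print(n,c['fovy'],c['k1'],-c['R'].T@c['t'],c['R'][2])
s=bot.read_state(); print(s, bot.grip_depth)
E
```

```text
pics
scene 51.32014307792585 -0.06533034729458723 [1187.74892157 -136.66724004  818.27937693] [-0.58764497  0.14082874 -0.79676888]
side 45.60453514965259 -0.05506953507285059 [ 91.27670383 670.29543591 730.94264144] [ 0.48633992 -0.61677159 -0.61892349]
wrist 62.3188804749831 -0.019219308013757628 [ 295.39121094 -611.07539021  372.04633685] [-0.30893713 -0.10383434 -0.94539742]
{'t': 0.15, 'joints': array([-7.33338119e+01,  1.51606588e+01,  9.19669345e+01, -4.40312070e-04,
        7.29767349e+01, -2.11382181e+00]), 'qvel': array([-0.04431558, -0.17660169, -0.25581352,  0.01985031,  0.02868186,
       -0.01721331]), 'joint_efforts': array([-1.51490472e-04, -5.15905702e+01, -3.67960382e+01,  1.47035109e-05,
        8.12625774e-03,  3.36076724e-06]), 'ee_pos': array([ 217.1360257 , -638.49426598,  230.19693106]), 'eef_rot': array([[ 9.46760928e-01,  3.21937051e-01, -5.29256202e-04],
       [ 3.21937481e-01, -9.46759327e-01,  1.74227084e-03],
       [ 5.98232927e-05, -1.81990137e-03, -9.99998342e-01]]), 'ft_force': array([ 0.7583743 ,  0.6190399 , -0.34754762]), 'moment': array([ 0.00890072, -0.00096612, -0.03047998]), 'grip_force': 0.0, 'opening': 0.9989595742374489} 18.700000000000003
```

View pics/scene0.png

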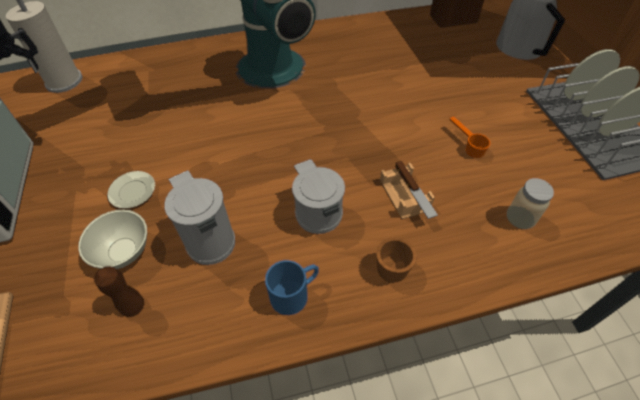

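View pics/side0.png

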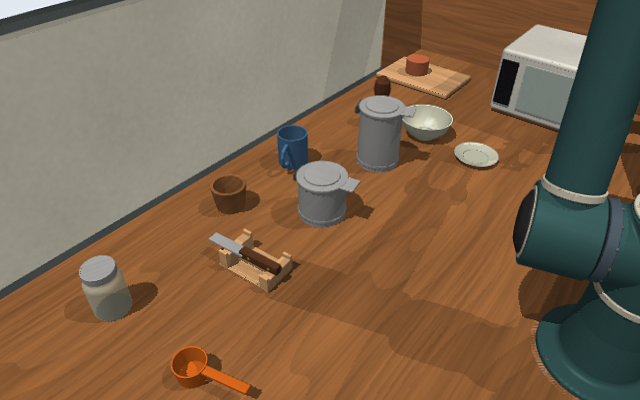

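The scene view shows the lifter on its rest (handle ~(408,175), blade tip ~(430,215)) and the low canister at (320,195), with its lip at ~(303,167) towards the robot. The side view shows the lip at (350,184) and the blade tip at (212,239). I'll zoom in on both.

```bash
python3 - <<'E'
import pickle,cv2,numpy as np
s=pickle.load(open('scene.pkl','rb'))['frame'];d=pickle.load(open('side.pkl','rb'))['frame']
f=lambda i,x,y,w,h:cv2.resize(i[y:y+h,x:x+w],(400,300),interpolation=cv2.INTER_CUBIC)
cv2.imwrite('pics/z.png',np.vstack([np.hstack([f(s,280,145,80,60),f(s,370,155,80,60)]),np.hstack([f(d,285,155,80,60),f(d,203,228,96,72)])]))
E
```

```text
(no output)
```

View pics/z.png

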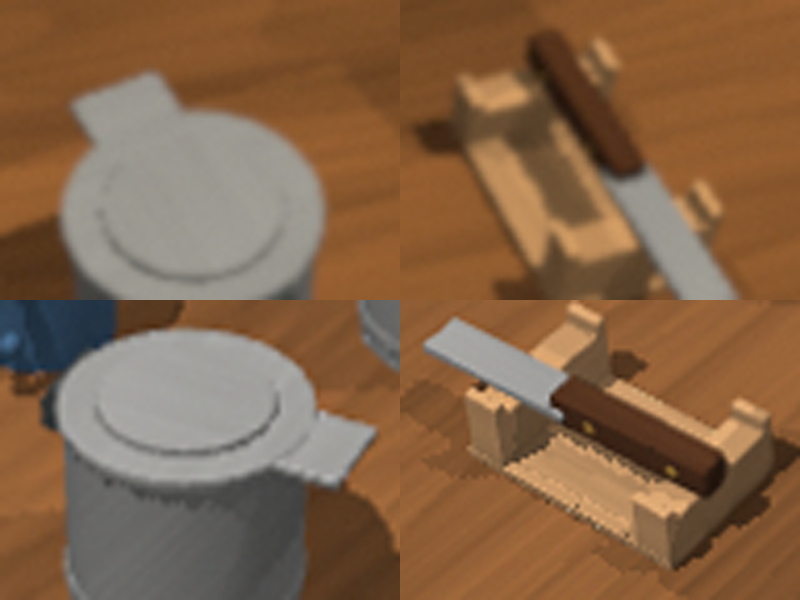

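The zoomed picture shows, as full-image pixels:
- **Lip outer corners:** scene (294.4,165.6) and (311,159); side (360.4,181) and (351.8,191.8).
- **Blade tip corners:** side (216.2,232.3) and (208.5,238.8).
- **Handle axis:** scene (399,162) to (415,189.4).

```bash
python3 - <<'E'
from h import *
import pickle
s=pickle.load(open('scene.pkl','rb'));d=pickle.load(open('side.pkl','rb'))
np.set_printoptions(precision=1,suppress=True)
print('lip',onz(s,[(294.4,165.6),(311,159)],105),onz(d,[(351.8,191.8),(360.4,181)],105))
for c,n,(x,y,w,h) in((s,'s',(280,145,80,80)),(d,'d',(285,155,90,60))): pass
# lid disc: ellipse pts hand
print('discS',onz(s,[(280+62/5,145+215/5),(280+325/5,145+215/5),(280+240/5,145+112/5)],106))
print('discD',onz(d,[(285+57/5,155+105/5),(285+315/5,155+105/5),(285+190/5,155+30/5)],106))
# blade & handle: masks -> plane -> minAreaRect
for c,n,(x,y,w,h) in((s,'s',(385,155,60,70)),(d,'d',(203,228,90,60))):
    im=c['frame'][y:y+h,x:x+w]; hsv=cv2.cvtColor(im,cv2.COLOR_BGR2HSV)
    bl=(hsv[...,1]<70)&(hsv[...,2]>95)
    m=cv2.morphologyEx(bl.astype(np.uint8),cv2.MORPH_OPEN,np.ones((2,2)))
    k,l,st,_=cv2.connectedComponentsWithStats(m); i=1+np.argmax(st[1:,4])
    v,u=np.nonzero(l==i); P=onz(c,np.c_[u+x,v+y],42)[:,:2]
    r=cv2.minAreaRect(P.astype(np.float32)); print(n,'blade',len(u),r,cv2.boxPoints(r).round(1).tolist())
print('handleS top',onz(s,[(399,162),(415,189.4)],50))
# handle top edges in side: back edge
print('handleD back top edge',onz(d,[(203+167/4.1667,228+75/4.1667),(203+322/4.1667,228+155/4.1667)],50))
# rest: ridge tops (z~ 46 blade,38 handle)
print('restD',onz(d,[(203+598/4.1667-96,228+15/4.1667),],46),onz(d,[(203+365/4.1667,228+120/4.1667)],38))
print('tipcheck',onz(d,[(216.2,232.3),(208.5,238.8)],42), onz(s,[(424.5,217.5),(437,213)],42))
# rest pale slab mask on 0-plane skip
cw=cam('wrist'); print(proj(cw,[[600,50,50]]))
E
```

```text
lip [[548.8 -33.1 105. ]
 [538.7   8.8 105. ]] [[536.    8.  105. ]
 [543.7 -34.9 105. ]]
discS [[613.3 -52.  106. ]
 [643.2  59.9 106. ]
 [575.1  39.8 106. ]]
discD [[663.9  40.4 106. ]
 [575.  -31.6 106. ]
 [654.6 -42.5 106. ]]
s blade 311 ((687.407470703125, 243.46730041503906), (83.2437973022461, 26.91551399230957), 5.791572570800781) [[644.5999755859375, 252.6999969482422], [647.4000244140625, 225.89999389648438], [730.2000122070312, 234.3000030517578], [727.5, 261.1000061035156]]
d blade 355 ((673.7003784179688, 242.74916076660156), (90.21708679199219, 27.266992568969727), 4.993381023406982) [[627.5999755859375, 252.39999389648438], [629.9000244140625, 225.1999969482422], [719.7999877929688, 233.10000610351562], [717.5, 260.29998779296875]]
handleS top [[555.2 229.7  50. ]
 [647.2 234.3  50. ]]
handleD back top edge [[642.1 231.9  50. ]
 [548.1 223.4  50. ]]
restD [[664.2 189.5  46. ]] [[555.5 185.6  38. ]]
tipcheck [[722.5 234.   42. ]
 [720.  257.4  42. ]] [[723.5 227.4  42. ]
 [719.3 260.3  42. ]]
[[-186.8 -360.7]]
```

carry_out(
  increments=[
    {"slide": [0,0,0],"turn": [0,0,6.75],"jaw": 100},
    {"slide": [0,0,0],"turn": [0,0,6.75],"jaw": 100},
    {"slide": [1,-1.6,0],"turn": [0,0,0],"jaw": 100},
    {"slide": [1.8,-3.2,0],"turn": [0,0,0],"jaw": 100},
    {"slide": [1.8,-3.2,0],"turn": [0,0,0],"jaw": 100},
    {"slide": [1.8,-3.2,0],"turn": [0,0,0],"jaw": 100},
    {"slide": [1.8,-3.2,0],"turn": [0,0,0],"jaw": 100},
    {"slide": [1.8,-3.2,0],"turn": [0,0,0],"jaw": 100},
    {"slide": [1.8,-3.2,0],"turn": [0,0,0],"jaw": 100},
    {"slide": [1.8,-3.2,0],"turn": [0,0,0],"jaw": 100},
    {"slide": [1.8,-3.2,0],"turn": [0,0,0],"jaw": 100},
    {"slide": [1.8,-3.2,0],"turn": [0,0,0],"jaw": 100},
    {"slide": [1.8,-3.2,0],"turn": [0,0,0],"jaw": 100},
    {"slide": [1.8,-3.2,0],"turn": [0,0,0],"jaw": 100},
    {"slide": [1.8,-3.2,0],"turn": [0,0,0],"jaw": 100},
    {"slide": [1.8,-3.2,0],"turn": [0,0,0],"jaw": 100},
    {"slide": [1.8,-3.2,0],"turn": [0,0,0],"jaw": 100},
    {"slide": [1.8,-3.2,0],"turn": [0,0,0],"jaw": 100},
    {"slide": [1.8,-3.2,0],"turn": [0,0,0],"jaw": 100},
    {"slide": [1.8,-3.2,0],"turn": [0,0,0],"jaw": 100},
  ],
)

```text
t: 1.87
ee_pos: [480.7, -50.5, 231.4]
eef_rot: [[0.996, 0.092, 0.0], [0.092, -0.996, -0.0], [0.0, 0.0, -1.0]]
ft_force: [0.0, 0.2, 0.1]
opening: 1.0
grip_force: 0.0
```

carry_out(
  increments=[
    {"slide": [1.8,-3,0],"turn": [0,0,0],"jaw": 100},
    {"slide": [1.8,-3,0],"turn": [0,0,0],"jaw": 100},
    {"slide": [1.8,-3,0],"turn": [0,0,0],"jaw": 100},
    {"slide": [1.8,-3,0],"turn": [0,0,0],"jaw": 100},
    {"slide": [1.8,-3,0],"turn": [0,0,0],"jaw": 100},
    {"slide": [1.8,-3,0],"turn": [0,0,0],"jaw": 100},
    {"slide": [1.8,-3,0],"turn": [0,0,0],"jaw": 100},
    {"slide": [1.8,-3,0],"turn": [0,0,0],"jaw": 100},
    {"slide": [1.8,-2.4,0],"turn": [0,0,0],"jaw": 100},
    {"slide": [0.6,-1,1],"turn": [0,0,0],"jaw": 100},
    {"slide": [0,0,3],"turn": [0,0,0],"jaw": 100},
    {"slide": [0,0,3],"turn": [0,0,0],"jaw": 100},
    {"slide": [0,0,3],"turn": [0,0,0],"jaw": 100},
    {"slide": [0,0,0],"turn": [0,0,0],"jaw": 100},
    {"slide": [0,0,0],"turn": [0,0,0],"jaw": 100},
  ],
)

```text
t: 3.12
ee_pos: [620.0, 234.7, 128.3]
eef_rot: [[0.996, 0.092, -0.006], [0.092, -0.996, -0.002], [-0.006, 0.002, -1.0]]
ft_force: [0.2, -0.2, 0.5]
opening: 1.003
grip_force: 0.0
```

```bash
python3 - <<'E'
from h import *
c=cam('wrist'); cv2.imwrite('pics/w1.png',c['frame']); s=bot.read_state();print(s['ee_pos'])
print(proj(c,[[622.4,236.8,40],[722,246,42],[548,230,50],[642,238.6,50]]))
E
```

```text
[622.05740621 235.39475863 131.08858642]
[[319.70813105 197.34864353]
 [319.28502538  49.39318798]
 [319.83051535 291.41977773]
 [319.59885821 175.22275905]]
```

View pics/w1.png

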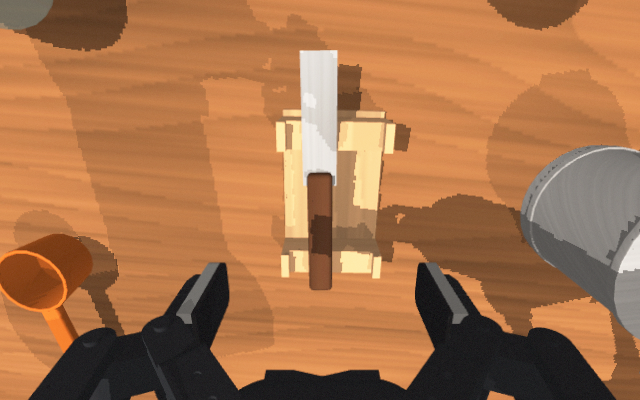

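The wrist view matches the prediction: blade tip at (319,50), handle end at (320,290). Next I'll go down and grip.

carry_out(
  increments=[
    {"slide": [0.1,-0.1,2],"turn": [0,0,0],"jaw": 100},
    {"slide": [0.1,0,3],"turn": [0,0,0],"jaw": 100},
    {"slide": [0,0,3],"turn": [0,0,0],"jaw": 100},
    {"slide": [0,0,2],"turn": [0,0,0],"jaw": 100},
    {"slide": [0,0,0.9],"turn": [0,0,0],"jaw": 100},
    {"slide": [0,0,0],"turn": [0,0,0],"jaw": 60},
    {"slide": [0,0,0],"turn": [0,0,0],"jaw": 40},
    {"slide": [0,0,0],"turn": [0,0,0],"jaw": 0},
    {"slide": [0,0,0],"turn": [0,0,0],"jaw": 0},
    {"slide": [0,0,0],"turn": [0,0,0],"jaw": 0},
    {"slide": [0,0,0],"turn": [0,0,0],"jaw": 0},
    {"slide": [0,0,0],"turn": [0,0,0],"jaw": 0},
    {"slide": [0,0,0],"turn": [0,0,0],"jaw": 0},
    {"slide": [0,0,0],"turn": [0,0,0],"jaw": 0},
    {"slide": [0,0,0],"turn": [0,0,0],"jaw": 0},
  ],
)

```text
t: 4.42
ee_pos: [625.9, 237.6, 24.6]
eef_rot: [[0.996, 0.092, 0.003], [0.092, -0.996, 0.001], [0.003, -0.001, -1.0]]
ft_force: [-1.1, -1.3, 6.1]
opening: 0.198
grip_force: 58.3
```

carry_out(
  increments=[
    {"slide": [0,0,-1],"turn": [0,0,0],"jaw": 0},
    {"slide": [0,0,-1.5],"turn": [0,0,0],"jaw": 0},
    {"slide": [0,0,-1.5],"turn": [0,0,0],"jaw": 0},
    {"slide": [0,0,-1],"turn": [0,0,0],"jaw": 0},
    {"slide": [-1.5,0,0],"turn": [0,0,0],"jaw": 0},
    {"slide": [-2.5,0,0],"turn": [0,0,0],"jaw": 0},
    {"slide": [-2.5,0,0],"turn": [0,0,0],"jaw": 0},
    {"slide": [-2.5,0,0],"turn": [0,0,0],"jaw": 0},
    {"slide": [-2.5,0,0],"turn": [0,0,0],"jaw": 0},
    {"slide": [-2.5,0,0],"turn": [0,0,0],"jaw": 0},
    {"slide": [-2.5,0,0],"turn": [0,0,0],"jaw": 0},
    {"slide": [-2.5,0,0],"turn": [0,0,0],"jaw": 0},
    {"slide": [-1.5,0,0],"turn": [0,0,0],"jaw": 0},
    {"slide": [0,0,0],"turn": [0,0,0],"jaw": 0},
  ],
)

```text
t: 5.58
ee_pos: [417.0, 217.7, 72.6]
eef_rot: [[0.996, 0.093, -0.002], [0.093, -0.996, -0.001], [-0.002, 0.0, -1.0]]
ft_force: [1.0, -0.0, -1.6]
opening: 0.198
grip_force: 58.6
```

carry_out(
  increments=[
    {"slide": [-0.2,1.5,0],"turn": [0,0,0],"jaw": 0},
    {"slide": [-0.3,2.5,0],"turn": [0,0,0],"jaw": 0},
    {"slide": [-0.3,2.5,0],"turn": [0,0,0],"jaw": 0},
    {"slide": [-0.3,2.5,0],"turn": [0,0,0],"jaw": 0},
    {"slide": [-0.3,2.5,0],"turn": [0,0,0],"jaw": 0},
    {"slide": [-0.3,2.5,0],"turn": [0,0,0],"jaw": 0},
    {"slide": [-0.2,2.5,0],"turn": [0,0,0],"jaw": 0},
    {"slide": [-0.2,2.5,0],"turn": [0,0,0],"jaw": 0},
    {"slide": [-0.2,2.5,0],"turn": [0,0,0],"jaw": 0},
    {"slide": [-0.2,2.5,0],"turn": [0,0,0],"jaw": 0},
    {"slide": [-0.1,1.6,0],"turn": [0,0,0],"jaw": 0},
    {"slide": [0,0,0],"turn": [0,0,-3.4],"jaw": 0},
    {"slide": [0,0,0],"turn": [0,0,-3.4],"jaw": 0},
    {"slide": [0,0,0],"turn": [0,0,0],"jaw": 0},
    {"slide": [0,0,0],"turn": [0,0,0],"jaw": 0},
    {"slide": [0,0,0],"turn": [0,0,0],"jaw": 0},
  ],
)

```text
t: 6.92
ee_pos: [418.8, -39.2, 72.9]
eef_rot: [[0.978, 0.208, 0.001], [0.208, -0.978, -0.0], [0.001, 0.001, -1.0]]
ft_force: [0.4, -0.0, -1.2]
opening: 0.203
grip_force: 58.8
```

```bash
python3 - <<'E'
from h import *
np.set_printoptions(precision=2,suppress=True)
import pickle
s=bot.read_state();print(s['ee_pos'],s['eef_rot'],s['ft_force'],s['opening'])
c=[cam(n) for n in('scene','side','wrist')]; pickle.dump(c,open('c2.pkl','wb'))
a,b,w=[x['frame'] for x in c]
f=lambda i,x,y,W,h:cv2.resize(i[y:y+h,x:x+W],(400,300),interpolation=cv2.INTER_CUBIC)
cv2.imwrite('pics/z2.png',np.vstack([np.hstack([f(a,250,130,96,72),f(b,320,150,120,90)]),np.hstack([f(w,0,0,640,400),f(w,200,0,240,180)])]))
E
```

```text
[418.77 -39.16  72.91] [[ 0.98  0.21  0.  ]
 [ 0.21 -0.98 -0.  ]
 [ 0.    0.   -1.  ]] [ 0.35 -0.05 -1.21] 0.2032404745856116
```

View pics/z2.png

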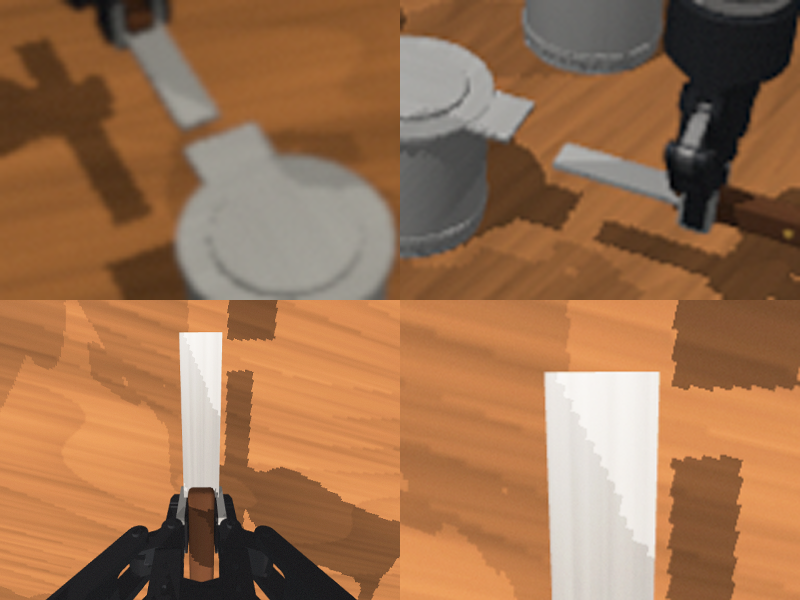

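The composite shows the level blade in front of the lip, roughly in line with it. Tip corners are at scene (293.7,161.4) and (302.3,158.3), side (366.5,199.5) and (370.7,192.9), and wrist (287,43.2) and (356,43.2). Triangulating.

```bash
python3 - <<'E'
from h import *
import pickle
np.set_printoptions(precision=1,suppress=True)
c=pickle.load(open('c2.pkl','rb'))
def tri(obs):
    A=np.zeros((3,3));b=np.zeros(3)
    for cc,uv in obs:
        o,d=ray(cc,[uv]); d=d[0]/np.linalg.norm(d[0]); M=np.eye(3)-np.outer(d,d); A+=M;b+=M@o
    return np.linalg.solve(A,b)
S,D,W=c
sc=[(293.7,161.4),(302.3,158.3)]; sd=[(366.5,199.5),(370.7,192.9)]; w=[(356,43.2),(287,43.2)]
T=[]
for i,j,k in((0,1,0),(1,0,1)):
    print('S+D',tri([(S,sc[i]),(D,sd[j])]),'S+W',tri([(S,sc[i]),(W,w[k])]),'D+W',tri([(D,sd[j]),(W,w[k])]))
m=lambda p:np.mean(p,0)
print('mid',tri([(S,m(sc)),(D,m(sd))]),tri([(S,m(sc)),(D,m(sd)),(W,m(w))]))
# lip corners triangulated (same views): right side & left
print('lip',tri([(S,(294.4,165.6)),(D,(360.4,181))]),tri([(S,(311,159)),(D,(351.8,191.8))]))
E
```

```text
S+D [515.7 -31.1  86.3] S+W [515.5 -29.4  83.2] D+W [513.5 -30.3  89.9]
S+D [510.6  -8.4  85.1] S+W [510.1  -5.9  82.1] D+W [508.5  -6.9  88.9]
mid [513.1 -19.8  85.6] [512.7 -19.   85.8]
lip [545.5 -34.3 103.4] [536.9   8.3 104.1]
```

carry_out(
  increments=[
    {"slide": [0,0,-0.5],"turn": [0,0,0],"jaw": 0},
    {"slide": [0.6,0,0],"turn": [0,0,0],"jaw": 0},
    {"slide": [0.8,0,0],"turn": [0,0,0],"jaw": 0},
    {"slide": [0.8,0,0],"turn": [0,0,0],"jaw": 0},
    {"slide": [0.8,0,0],"turn": [0,0,0],"jaw": 0},
    {"slide": [0.8,0,0],"turn": [0,0,0],"jaw": 0},
    {"slide": [0.6,0,0],"turn": [0,0,0],"jaw": 0},
    {"slide": [0.4,0,0],"turn": [0,0,0],"jaw": 0},
    {"slide": [0,0,0],"turn": [0,0,0],"jaw": 0},
    {"slide": [0,0,0],"turn": [0,0,0],"jaw": 0},
  ],
)

```text
t: 7.9
ee_pos: [464.9, -28.9, 77.1]
eef_rot: [[0.978, 0.21, -0.001], [0.21, -0.978, 0.0], [-0.001, -0.0, -1.0]]
ft_force: [-0.1, -0.1, -0.7]
opening: 0.202
grip_force: 58.8
```

```bash
python3 - <<'E'
from h import *
s=bot.read_state();print(s['ee_pos'],s['ft_force'],s['t'])
c=[cam(n) for n in('scene','side')]
a,b=[x['frame'] for x in c]
f=lambda i,x,y,W,h:cv2.resize(i[y:y+h,x:x+W],(400,300),interpolation=cv2.INTER_CUBIC)
cv2.imwrite('pics/z3.png',np.hstack([f(a,270,130,80,60),f(b,320,150,96,72)]))
E
```

```text
[464.85191722 -28.91471898  77.07907452] [-0.0533713  -0.1085603  -0.71641166] 7.9
```

View pics/z3.png

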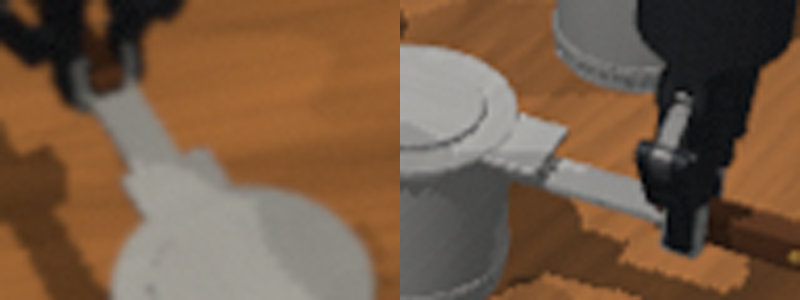

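Both views show the blade under the lip, with the lip's edge at side (~352,192) lying over the blade, and no contact force. Lifting now.

carry_out(
  increments=[
    {"slide": [0,0,-0.3],"turn": [0,0,0],"jaw": 0},
    {"slide": [0,0,-0.3],"turn": [0,0,0],"jaw": 0},
    {"slide": [0,0,-0.3],"turn": [0,0,0],"jaw": 0},
    {"slide": [0,0,-0.3],"turn": [0,0,0],"jaw": 0},
    {"slide": [0,0,-0.3],"turn": [0,0,0],"jaw": 0},
    {"slide": [0,0,-0.3],"turn": [0,0,0],"jaw": 0},
    {"slide": [0,0,-0.3],"turn": [0,0,0],"jaw": 0},
    {"slide": [0,0,-0.3],"turn": [0,0,0],"jaw": 0},
    {"slide": [0,0,0],"turn": [0,0,0],"jaw": 0},
    {"slide": [0,0,0],"turn": [0,0,0],"jaw": 0},
    {"slide": [0,0,0],"turn": [0,0,0],"jaw": 0},
    {"slide": [0,0,0],"turn": [0,0,0],"jaw": 0},
    {"slide": [0,0,0],"turn": [0,0,0],"jaw": 0},
  ],
)

```text
t: 9.08
ee_pos: [464.8, -29.0, 101.2]
eef_rot: [[0.978, 0.209, -0.0], [0.209, -0.978, -0.0], [-0.0, -0.0, -1.0]]
ft_force: [-0.2, -0.2, -1.8]
opening: 0.204
grip_force: 60.4
```

```bash
python3 - <<'E'
from h import *
s=bot.read_state();print(s['ee_pos'],s['ft_force'],s['t'])
c=[cam(n) for n in('scene','side')]
a,b=[x['frame'] for x in c]
f=lambda i,x,y,W,h:cv2.resize(i[y:y+h,x:x+W],(400,300),interpolation=cv2.INTER_CUBIC)
cv2.imwrite('pics/z4.png',np.hstack([f(a,250,110,120,90),f(b,280,110,144,108)]))
E
```

```text
[464.75488645 -29.02299835 101.19012706] [-0.22065415 -0.20897365 -1.82378197] 9.0833
```

View pics/z4.png

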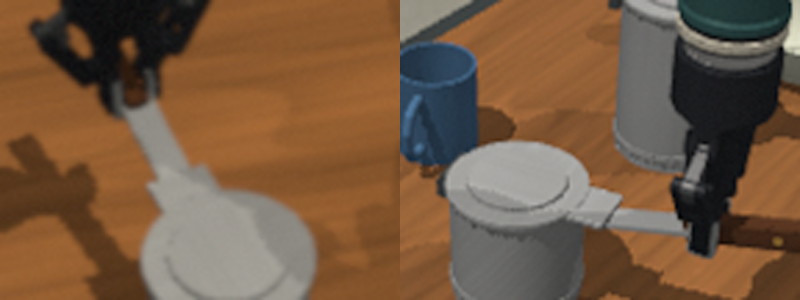

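The lid hasn't visibly moved (lip corners ~(294,165) and (311,160) in scene). The lifter has pivoted blade-down in the pads instead. I'll back off and measure that pitch from the wrist camera.

carry_out(
  increments=[
    {"slide": [0,0,0.8],"turn": [0,0,0],"jaw": 0},
    {"slide": [0,0,0.8],"turn": [0,0,0],"jaw": 0},
    {"slide": [0,0,0.4],"turn": [0,0,0],"jaw": 0},
    {"slide": [-1.5,0,0],"turn": [0,0,0],"jaw": 0},
    {"slide": [-2,0,0],"turn": [0,0,0],"jaw": 0},
    {"slide": [-2,0,0],"turn": [0,0,0],"jaw": 0},
    {"slide": [0,0,-2],"turn": [0,0,0],"jaw": 0},
    {"slide": [0,0,-3],"turn": [0,0,0],"jaw": 0},
    {"slide": [0,0,-2],"turn": [0,0,0],"jaw": 0},
    {"slide": [0,0,0],"turn": [0,0,0],"jaw": 0},
    {"slide": [0,0,0],"turn": [0,0,0],"jaw": 0},
  ],
)

```text
t: 10.1
ee_pos: [412.2, -40.7, 152.2]
eef_rot: [[0.978, 0.209, 0.003], [0.209, -0.978, -0.0], [0.003, 0.001, -1.0]]
ft_force: [-1.4, -0.0, -0.9]
opening: 0.199
grip_force: 60.4
```

```bash
cat >> h.py <<'E'
def blade_rows(w):
    im=w['frame']; hsv=cv2.cvtColor(im,cv2.COLOR_BGR2HSV)
    m=((hsv[...,1]<60)&(hsv[...,2]>120)).astype(np.uint8); m[:, :220]=0; m[:,420:]=0; m[230:]=0
    k,l,st,ce=cv2.connectedComponentsWithStats(m); i=1+np.argmax(st[1:,4]); return st[i]
def model(w,pos,R,ph,z0=-18.7,L=98):
    # top corners of the tip, pitch ph deg blade-down (tool z down), about grasp point
    a=np.radians(ph); o=np.array([0,0,z0])
    P=[o+np.array([L*np.cos(a)+2*np.sin(a),s*12,L*np.sin(a)-2*np.cos(a)]) for s in(-1,1)]
    return proj(w,[np.array(pos)+R@p for p in P])
E
python3 - <<'E'
from h import *
import pickle
np.set_printoptions(precision=1,suppress=True)
w2=pickle.load(open('c2.pkl','rb'))[2]
R2=np.array([[.978,.208,0],[.208,-.978,0],[0,0,-1.]])
print('before',blade_rows(w2)); 
for p in(-4,0,4,8): print(p,model(w2,[418.8,-39.2,72.9],R2,p).ravel())
s=bot.read_state();w=cam('wrist');print('now',s['ee_pos'],s['ft_force'],s['joints'],blade_rows(w)); cv2.imwrite('w5.png',w['frame'])
for p in(0,4,8,12,16): print(p,model(w,s['ee_pos'],s['eef_rot'],p).ravel())
E
```

```text
before [  287    43    68   187 11803]
-4 [287.2  32.1 363.8  32.2]
0 [289.1  33.9 361.4  34. ]
4 [290.9  37.  359.1  37. ]
8 [292.6  41.1 357.1  41.1]
now [412.2 -40.7 152.2] [-1.4 -0.  -0.9] [ -9.1 -10.5 127.1   0.   63.2  68.8] [  292    53    59   177 10095]
0 [287.9  35.3 359.9  35.3]
4 [289.7  38.3 357.7  38.2]
8 [291.4  42.3 355.8  42.3]
12 [293.   47.2 354.   47.2]
16 [294.4  52.9 352.4  52.9]
```

The lifter is pitched about 14° blade-down, so the pads slip about their own axis. If I roll the tool about the lifter's axis, the closing direction turns towards vertical. The load is then carried by pad pressure rather than by twisting friction. I'll test which way the wrist allows this.

carry_out(
  increments=[
    {"slide": [0,0,-3],"turn": [0,0,0],"jaw": 0},
    {"slide": [0,0,-2],"turn": [0,7,0],"jaw": 0},
    {"slide": [0,0,0],"turn": [0,7,0],"jaw": 0},
    {"slide": [0,0,0],"turn": [-7,0,0],"jaw": 0},
    {"slide": [0,0,0],"turn": [-7,0,0],"jaw": 0},
    {"slide": [0,0,0],"turn": [-7,0,0],"jaw": 0},
    {"slide": [0,0,0],"turn": [0,0,0],"jaw": 0},
    {"slide": [0,0,0],"turn": [0,0,0],"jaw": 0},
  ],
)

```text
t: 10.82
ee_pos: [407.5, -39.1, 196.7]
eef_rot: [[0.952, 0.138, 0.274], [0.207, -0.948, -0.241], [0.227, 0.287, -0.931]]
ft_force: [0.7, 0.1, -0.1]
opening: 0.202
grip_force: 60.4
```

```bash
python3 - <<'E'
from h import *
np.set_printoptions(precision=2,suppress=True)
s=bot.read_state();print(s['ee_pos'],s['eef_rot'],s['joints'],s['ft_force'])
E
```

```text
[407.48 -39.08 196.75] [[ 0.95  0.14  0.27]
 [ 0.21 -0.95 -0.24]
 [ 0.23  0.29 -0.93]] [  3.65 -25.11 135.12 -18.2   55.85  91.77] [ 0.7   0.09 -0.06]
```

carry_out(
  increments=[
    {"slide": [0,0,0],"turn": [7,0,0],"jaw": 0},
    {"slide": [0,0,0],"turn": [7,0,0],"jaw": 0},
    {"slide": [0,0,0],"turn": [7,0,0],"jaw": 0},
    {"slide": [0,0,0],"turn": [6.8,0,1.7],"jaw": 0},
    {"slide": [0,0,0],"turn": [6.8,0,1.7],"jaw": 0},
    {"slide": [0,0,0],"turn": [6.8,0,1.7],"jaw": 0},
    {"slide": [0,0,0],"turn": [6.8,0,1.7],"jaw": 0},
    {"slide": [0,0,0],"turn": [6.8,0,1.7],"jaw": 0},
    {"slide": [0,0,0],"turn": [0,0,0],"jaw": 0},
    {"slide": [0,0,0],"turn": [0,0,0],"jaw": 0},
  ],
)

```text
t: 11.65
ee_pos: [407.4, -43.5, 195.9]
eef_rot: [[0.983, 0.153, 0.106], [0.059, -0.798, 0.6], [0.176, -0.584, -0.793]]
ft_force: [-0.8, 0.5, -0.7]
opening: 0.199
grip_force: 60.4
```

```bash
python3 - <<'E'
from h import *
import pickle
np.set_printoptions(precision=2,suppress=True)
s=bot.read_state();print(s['ee_pos'],s['eef_rot'],s['joints'],s['ft_force'])
c=pickle.load(open('scene.pkl','rb')); print('tall',onz(c,[(195,200),(187,183),(222,203)],166))
a=np.radians(14);print('lifter dir',s['eef_rot']@[np.cos(a),0,np.sin(a)])
E
```

```text
[407.39 -43.45 195.91] [[ 0.98  0.15  0.11]
 [ 0.06 -0.8   0.6 ]
 [ 0.18 -0.58 -0.79]] [-37.44  -4.3  125.07  33.29  80.54  33.84] [-0.84  0.49 -0.75]
tall [[ 641.37 -253.52  166.  ]
 [ 592.39 -266.32  166.  ]
 [ 662.87 -201.84  166.  ]]
lifter dir [ 0.98  0.2  -0.02]
```

carry_out(
  increments=[
    {"slide": [0,0,0],"turn": [6.8,0,1.7],"jaw": 0},
    {"slide": [0,0,0],"turn": [6.8,0,1.7],"jaw": 0},
    {"slide": [0,0,0],"turn": [6.8,0,1.7],"jaw": 0},
    {"slide": [0,0,0],"turn": [6.8,0,1.7],"jaw": 0},
    {"slide": [0,0,0],"turn": [6.8,0,1.7],"jaw": 0},
    {"slide": [0,0,0],"turn": [0,0,0],"jaw": 0},
    {"slide": [0,0,0],"turn": [0,0,0],"jaw": 0},
    {"slide": [0,0,0],"turn": [0,0,0],"jaw": 0},
  ],
)

```text
t: 12.32
ee_pos: [407.5, -41.0, 198.4]
eef_rot: [[0.998, 0.053, 0.041], [-0.021, -0.333, 0.943], [0.064, -0.942, -0.331]]
ft_force: [0.2, -0.2, -2.1]
opening: 0.205
grip_force: 60.4
```

```bash
python3 - <<'E'
from h import *
import pickle
np.set_printoptions(precision=3,suppress=True)
s=bot.read_state();print(s['ee_pos'],s['eef_rot'],s['joints'],s['ft_force'])
a=np.radians(14);R=s['eef_rot'];d=R@[np.cos(a),0,np.sin(a)];g=s['ee_pos']+R@[0,0,-18.7];tip=g+98*d
print('lifter dir',d,'grasp',g,'tip',tip)
c=[cam(n) for n in('scene','side')];pickle.dump(c,open('c3.pkl','wb'))
print(proj(c[0],[tip,g]),proj(c[1],[tip,g]))
a,b=[x['frame'] for x in c]
f=lambda i,x,y,W,h:cv2.resize(i[y:y+h,x:x+W],(400,300),interpolation=cv2.INTER_CUBIC)
cv2.imwrite('pics/z6.png',np.vstack([np.hstack([f(a,230,50,160,120),f(b,320,80,160,120)]),np.hstack([f(a,240,100,80,60),f(b,350,110,80,60)])]))
E
```

```text
[407.489 -40.952 198.415] [[ 0.998  0.053  0.041]
 [-0.021 -0.333  0.943]
 [ 0.064 -0.942 -0.331]] [-45.816  18.551 119.759  44.312 100.57   25.618] [ 0.183 -0.202 -2.095]
lifter dir [ 0.978  0.207 -0.018] grasp [406.716 -58.582 204.602] tip [502.569 -38.26  202.825]
[[285.14  120.778]
 [268.083  94.795]] [[380.587 149.355]
 [427.431 161.171]]
```

View pics/z6.png

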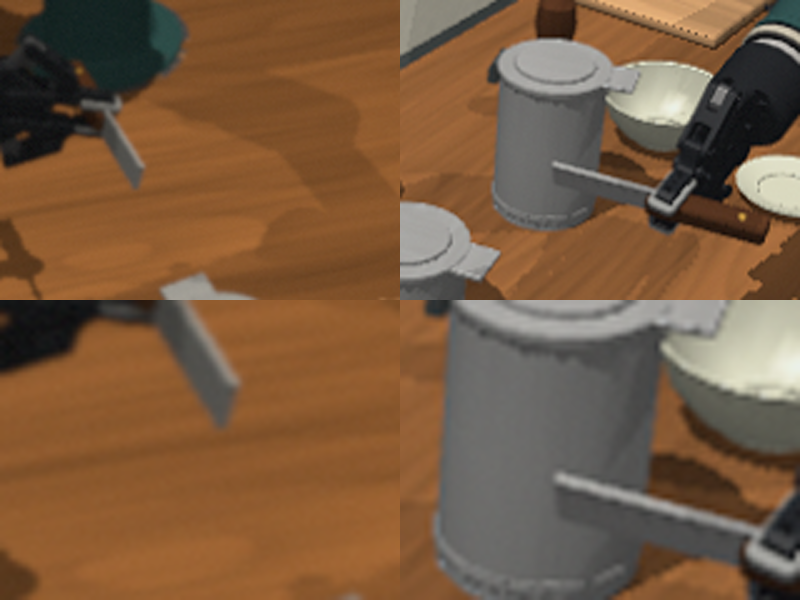

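The blade now stands on edge. Its tip is at scene (286,121) and side (381,149), matching the prediction. Next I'll go down in front of the lip and insert.

carry_out(
  increments=[
    {"slide": [0.22,2.16,1.21],"turn": [0,0,0],"jaw": 0},
    {"slide": [0.22,2.16,1.21],"turn": [0,0,0],"jaw": 0},
    {"slide": [0.22,2.16,1.21],"turn": [0,0,0],"jaw": 0},
    {"slide": [0.22,2.16,1.21],"turn": [0,0,0],"jaw": 0},
    {"slide": [0.22,2.16,1.21],"turn": [0,0,0],"jaw": 0},
    {"slide": [0,0,0],"turn": [0,0,0],"jaw": 0},
    {"slide": [0,0,0],"turn": [0,0,0],"jaw": 0},
    {"slide": [0,0,0],"turn": [0,0,0],"jaw": 0},
  ],
)

```text
t: 13.08
ee_pos: [426.7, -20.2, 78.7]
eef_rot: [[0.998, 0.053, 0.041], [-0.021, -0.331, 0.944], [0.064, -0.942, -0.329]]
ft_force: [0.8, 1.1, -1.3]
opening: 0.201
grip_force: 60.4
```

```bash
cat > p.py <<'E'
from h import *
np.set_printoptions(precision=3,suppress=True)
s=bot.read_state()
a=np.radians(14);R=s['eef_rot'];d=R@[np.cos(a),0,np.sin(a)];g=s['ee_pos']+R@[0,0,-18.7];tip=g+98*d
print('dir',d,'grasp',g,'tip',tip,'f',s['ft_force'],s['t'],'\nR',R.tolist(),s['joints'])
E
python3 p.py
```

```text
dir [ 0.978  0.208 -0.018] grasp [425.915 -37.846  84.812] tip [521.766 -17.508  83.096] f [ 0.782  1.101 -1.261] 13.0833 
R [[0.9977274240386503, 0.05327491397176143, 0.04125252552875186], [-0.021361369344609308, -0.33056237051169474, 0.9435423737709995], [0.06390367141974013, -0.9422793124880703, -0.32867311730059]] [-42.829  31.344 119.707  46.058  90.471  17.776]
```

Insert 39 mm, then lift about 30 mm slowly.

carry_out(
  increments=[
    {"slide": [0.63,-0.01,0.15],"turn": [0,0,0],"jaw": 0},
    {"slide": [0.63,-0.01,0.15],"turn": [0,0,0],"jaw": 0},
    {"slide": [0.63,-0.01,0.15],"turn": [0,0,0],"jaw": 0},
    {"slide": [0.63,-0.01,0.15],"turn": [0,0,0],"jaw": 0},
    {"slide": [0.63,-0.01,0.15],"turn": [0,0,0],"jaw": 0},
    {"slide": [0.63,-0.01,0.15],"turn": [0,0,0],"jaw": 0},
    {"slide": [0,0,0],"turn": [0,0,0],"jaw": 0},
    {"slide": [0,0,0],"turn": [0,0,0],"jaw": 0},
    {"slide": [0.02,-0.28,-0.1],"turn": [0,0,0],"jaw": 0},
    {"slide": [0.02,-0.28,-0.1],"turn": [0,0,0],"jaw": 0},
    {"slide": [0.02,-0.28,-0.1],"turn": [0,0,0],"jaw": 0},
    {"slide": [0,0,0],"turn": [0,0,0],"jaw": 0},
  ],
)

```text
t: 14.08
ee_pos: [463.8, -12.2, 85.7]
eef_rot: [[0.998, 0.05, 0.041], [-0.022, -0.329, 0.944], [0.06, -0.943, -0.328]]
ft_force: [-0.1, 0.2, -1.9]
opening: 0.196
grip_force: 60.6
```

```bash
python3 p.py
```

```text
dir [ 0.978  0.207 -0.021] grasp [463.064 -29.835  91.802] tip [558.922  -9.561  89.788] f [-0.129  0.23  -1.946] 14.0833 
R [[0.9979238529527957, 0.04984004331934146, 0.0407915896941153], [-0.022139765184721202, -0.3292959044151634, 0.943967180643991], [0.06047986859618922, -0.9429104821865784, -0.32750879083966894]] [-39.658  32.151 116.786  48.837  90.808  20.605]
```

carry_out(
  increments=[
    {"slide": [0.02,-0.28,-0.1],"turn": [0,0,0],"jaw": 0},
    {"slide": [0.02,-0.28,-0.1],"turn": [0,0,0],"jaw": 0},
    {"slide": [0.02,-0.28,-0.1],"turn": [0,0,0],"jaw": 0},
    {"slide": [0.02,-0.28,-0.1],"turn": [0,0,0],"jaw": 0},
    {"slide": [0.02,-0.28,-0.1],"turn": [0,0,0],"jaw": 0},
    {"slide": [0.02,-0.28,-0.1],"turn": [0,0,0],"jaw": 0},
    {"slide": [0,0,0],"turn": [0,0,0],"jaw": 0},
    {"slide": [0,0,0],"turn": [0,0,0],"jaw": 0},
    {"slide": [0,0,0],"turn": [0,0,0],"jaw": 0},
  ],
)

```text
t: 14.83
ee_pos: [464.2, -12.1, 103.4]
eef_rot: [[0.998, 0.05, 0.041], [-0.022, -0.329, 0.944], [0.061, -0.943, -0.327]]
ft_force: [0.3, 0.4, -0.6]
opening: 0.202
grip_force: 60.4
```

```bash
python3 p.py; python3 - <<'E'
from h import *
a,b=[cam(n)['frame'] for n in('scene','side')]
f=lambda i,x,y,W,h:cv2.resize(i[y:y+h,x:x+W],(400,300),interpolation=cv2.INTER_CUBIC)
cv2.imwrite('pics/z7.png',np.hstack([f(a,240,100,120,90),f(b,280,110,160,120)]))
E
```

```text
dir [ 0.978  0.207 -0.02 ] grasp [463.387 -29.78  109.501] tip [559.246  -9.505 107.529] f [ 0.288  0.43  -0.593] 14.8333 
R [[0.99790796619124, 0.05008395834549335, 0.04088139098061249], [-0.022193653994502825, -0.3285337500498303, 0.9442314423914127], [0.06072176491535063, -0.9431633857368734, -0.3267349002952124]] [-39.641  30.305 116.923  48.906  91.966  21.887]
```

View pics/z7.png

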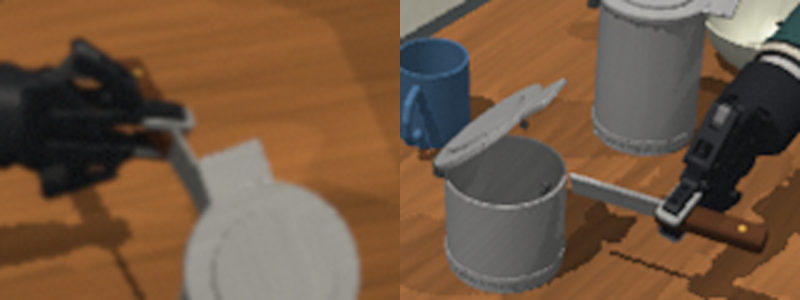

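Side view: the lid stands wide open (lip ~(345,142)) and the blade is free of it. Now I'll retreat, raise and unroll.

carry_out(
  increments=[
    {"slide": [-1,0,-0.24],"turn": [0,0,0],"jaw": 0},
    {"slide": [-1.9,0,-0.47],"turn": [0,0,0],"jaw": 0},
    {"slide": [-1.9,0,-0.47],"turn": [0,0,0],"jaw": 0},
    {"slide": [-1,0,-0.24],"turn": [0,0,0],"jaw": 0},
    {"slide": [0.1,-2,-0.7],"turn": [0,0,0],"jaw": 0},
    {"slide": [0.1,-2,-0.7],"turn": [0,0,0],"jaw": 0},
    {"slide": [0.1,-2,-0.7],"turn": [0,0,0],"jaw": 0},
    {"slide": [0,0,0],"turn": [-6.8,0,-1.7],"jaw": 0},
    {"slide": [0,0,0],"turn": [-6.8,0,-1.7],"jaw": 0},
    {"slide": [0,0,0],"turn": [-6.8,0,-1.7],"jaw": 0},
    {"slide": [0,0,0],"turn": [-6.8,0,-1.7],"jaw": 0},
    {"slide": [0,0,0],"turn": [-6.8,0,-1.7],"jaw": 0},
    {"slide": [0,0,0],"turn": [-6.8,0,-1.7],"jaw": 0},
    {"slide": [0,0,0],"turn": [-6.8,0,-1.7],"jaw": 0},
    {"slide": [0,0,0],"turn": [-6.8,0,-1.7],"jaw": 0},
    {"slide": [0,0,0],"turn": [-6.8,0,-1.7],"jaw": 0},
    {"slide": [0,0,0],"turn": [-6.8,0,-1.7],"jaw": 0},
    {"slide": [0,0,0],"turn": [0,0,0],"jaw": 0},
    {"slide": [0,0,0],"turn": [0,0,0],"jaw": 0},
  ],
)

```text
t: 16.52
ee_pos: [403.7, -22.1, 167.9]
eef_rot: [[0.953, 0.213, 0.215], [0.205, -0.977, 0.058], [0.222, -0.011, -0.975]]
ft_force: [-0.3, 0.4, -0.7]
opening: 0.204
grip_force: 60.4
```

```bash
python3 p.py; python3 - <<'E'
from h import *
np.set_printoptions(precision=1,suppress=True)
s=bot.read_state();w=cam('wrist');print(s['ee_pos'],blade_rows(w))
for p in(4,8,12,16,20): print(p,model(w,s['ee_pos'],s['eef_rot'],p).ravel())
E
```

```text
dir [ 0.977  0.213 -0.02 ] grasp [399.666 -23.196 186.156] tip [495.389  -2.288 184.179] f [-0.318  0.354 -0.709] 16.5167 
R [[0.9530986084594775, 0.21315041072597388, 0.21487192687728338], [0.20540057768889933, -0.976955380578535, 0.05804125294750447], [0.2222918020028503, -0.011184219507790128, -0.9749160312541421]] [-11.631 -21.903 134.619   6.943  55.957  62.814]
[403.7 -22.1 167.9] [  292    53    59   177 10145]
4 [289.8  38.  357.6  38.1]
8 [291.5  42.1 355.7  42.1]
12 [293.   47.  353.9  47. ]
16 [294.4  52.7 352.3  52.7]
20 [295.7  58.9 350.9  58.9]
```

carry_out(
  increments=[
    {"slide": [0,0,0],"turn": [-1.5,0.1,6.6],"jaw": 0},
    {"slide": [0.29,-3.19,0.1],"turn": [0,0,0],"jaw": 0},
    {"slide": [0.29,-3.19,0.1],"turn": [0,0,0],"jaw": 0},
    {"slide": [0.29,-3.19,0.1],"turn": [0,0,0],"jaw": 0},
    {"slide": [0.29,-3.19,0.1],"turn": [0,0,0],"jaw": 0},
    {"slide": [0.29,-3.19,0.1],"turn": [0,0,0],"jaw": 0},
    {"slide": [0.29,-3.19,0.1],"turn": [0,0,0],"jaw": 0},
    {"slide": [0.29,-3.19,0.1],"turn": [0,0,0],"jaw": 0},
    {"slide": [0.29,-3.19,0.1],"turn": [0,0,0],"jaw": 0},
    {"slide": [3.12,0.31,0.71],"turn": [0,0,0],"jaw": 0},
    {"slide": [3.12,0.31,0.71],"turn": [0,0,0],"jaw": 0},
    {"slide": [3.12,0.31,0.71],"turn": [0,0,0],"jaw": 0},
    {"slide": [3.12,0.31,0.71],"turn": [0,0,0],"jaw": 0},
    {"slide": [3.12,0.31,0.71],"turn": [0,0,0],"jaw": 0},
    {"slide": [3.12,0.31,0.71],"turn": [0,0,0],"jaw": 0},
    {"slide": [3.12,0.31,0.71],"turn": [0,0,0],"jaw": 0},
    {"slide": [-0.4,0,2],"turn": [0,0,0],"jaw": 0},
    {"slide": [-0.4,0,2],"turn": [0,0,0],"jaw": 0},
    {"slide": [0,0,0],"turn": [0,0,0],"jaw": 0},
    {"slide": [0,0,0],"turn": [0,0,0],"jaw": 0},
  ],
)

```text
t: 18.23
ee_pos: [631.2, 227.4, 123.3]
eef_rot: [[0.973, 0.086, 0.214], [0.082, -0.996, 0.027], [0.215, -0.009, -0.976]]
ft_force: [0.2, 0.0, -0.9]
opening: 0.197
grip_force: 60.4
```

```bash
python3 p.py; python3 - <<'E'
from h import *
cs=[cam(n) for n in('scene','side')]
for c,n in zip(cs,'sd'):
    s=bot.read_state();a=np.radians(14);R=s['eef_rot'];d=R@[np.cos(a),0,np.sin(a)];g=s['ee_pos']+R@[0,0,-18.7]
    print(proj(c,[g+98*d,g,g-75*d]).round(1).tolist())
a,b=[c['frame'] for c in cs]
f=lambda i,x,y,W,h:cv2.resize(i[y:y+h,x:x+W],(400,300),interpolation=cv2.INTER_CUBIC)
cv2.imwrite('pics/z8.png',np.hstack([f(a,370,110,96,72),f(b,190,160,112,84)]))
E
```

```text
dir [ 0.996  0.086 -0.027] grasp [627.201 226.872 141.514] tip [724.799 235.32  138.841] f [ 0.21   0.019 -0.853] 18.2333 
R [[0.9730738442405096, 0.08599359554739446, 0.213851338971323], [0.08215310400378283, -0.9962593586894407, 0.026798464997983548], [0.21535589417877601, -0.008508334063473295, -0.9764985648191828]] [ 18.999  12.471 108.071  -3.453  47.32  106.19 ]
[[439.0, 189.6], [417.0, 156.6], [401.8, 133.8]]
[[206.8, 194.9], [244.2, 212.2], [275.6, 226.6]]
```

View pics/z8.png

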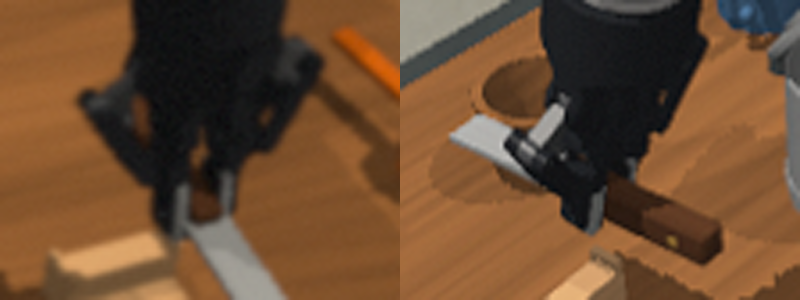

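The lifter hangs level over the rest: tip at side (208,196), handle end at (280,226), both as predicted. Lowering.

carry_out(
  increments=[
    {"slide": [-0.54,-0.15,2.3],"turn": [0,1.4,0],"jaw": 0},
    {"slide": [-0.54,-0.15,2.3],"turn": [0,0,0],"jaw": 0},
    {"slide": [-0.54,-0.15,2.3],"turn": [0,0,0],"jaw": 0},
    {"slide": [-0.4,-0.1,1.5],"turn": [0,0,0],"jaw": 0},
    {"slide": [-0.15,0,0.7],"turn": [0,0,0],"jaw": 0},
    {"slide": [0,0,0],"turn": [0,0,0],"jaw": 0},
    {"slide": [0,0,0],"turn": [0,0,0],"jaw": 0},
    {"slide": [0,0,0],"turn": [0,0,0],"jaw": 0},
  ],
)

```text
t: 19.0
ee_pos: [634.2, 238.0, 36.2]
eef_rot: [[0.964, 0.09, 0.249], [0.085, -0.996, 0.033], [0.25, -0.011, -0.968]]
ft_force: [0.2, -0.9, -0.8]
opening: 0.202
grip_force: 60.4
```

```bash
python3 p.py
```

```text
dir [0.996 0.09  0.009] grasp [629.564 237.388  54.304] tip [727.159 246.245  55.17 ] f [ 0.226 -0.856 -0.771] 19.0 
R [[0.9643857761236927, 0.09047225981807921, 0.24854545864632638], [0.08497002222740097, -0.9958434842598467, 0.032800155180783476], [0.25047987969690844, -0.01051308996529953, -0.96806472139336]] [ 20.065  18.186 111.868  -5.332  35.877 108.887]
```

carry_out(
  increments=[
    {"slide": [-0.4,0.1,0.4],"turn": [0,0,0],"jaw": 0},
    {"slide": [-0.2,0.1,0.3],"turn": [0,0,0],"jaw": 0},
    {"slide": [-0.05,0,0.2],"turn": [0,0,0],"jaw": 0},
    {"slide": [-0.04,0,0.15],"turn": [0,0,0],"jaw": 0},
    {"slide": [0,0,0],"turn": [0,0,0],"jaw": 0},
    {"slide": [0,0,0],"turn": [0,0,0],"jaw": 0},
  ],
)

```text
t: 19.5
ee_pos: [628.8, 235.3, 23.2]
eef_rot: [[0.965, 0.091, 0.246], [0.086, -0.996, 0.032], [0.248, -0.009, -0.969]]
ft_force: [-3.1, -1.5, 6.8]
opening: 0.2
grip_force: 63.2
```

```bash
python3 p.py
```

```text
dir [0.996 0.091 0.006] grasp [624.207 234.679  41.343] tip [721.802 243.557  41.926] f [-3.11  -1.488  6.772] 19.5 
R [[0.9650628914371758, 0.09064063458190134, 0.24584119047366337], [0.08550216782407287, -0.9958393269390861, 0.03151847424752844], [0.24767518016204582, -0.009397355165058874, -0.9687975510123876]] [ 20.005  18.737 112.812  -5.512  34.561 109.032]
```

carry_out(
  increments=[
    {"slide": [0,0,0],"turn": [0,0,0],"jaw": 40},
    {"slide": [0,0,0],"turn": [0,0,0],"jaw": 60},
    {"slide": [0,0,0],"turn": [0,0,0],"jaw": 80},
    {"slide": [0,0,0],"turn": [0,0,0],"jaw": 80},
    {"slide": [0,0,0],"turn": [0,0,0],"jaw": 80},
    {"slide": [0,0,0],"turn": [0,0,0],"jaw": 80},
    {"slide": [0,0,0],"turn": [0,0,0],"jaw": 80},
    {"slide": [0,0,-1],"turn": [0,0,0],"jaw": 80},
    {"slide": [0,0,-2],"turn": [0,0,0],"jaw": 80},
    {"slide": [0,0,-3],"turn": [0,0,0],"jaw": 80},
    {"slide": [0,0,-3],"turn": [0,0,0],"jaw": 80},
    {"slide": [0,0,-3],"turn": [0,0,0],"jaw": 80},
    {"slide": [0,0,-2],"turn": [0,0,0],"jaw": 80},
    {"slide": [0,0,0],"turn": [0,0,0],"jaw": 80},
    {"slide": [0,0,0],"turn": [0,0,0],"jaw": 80},
    {"slide": [0,0,0],"turn": [0,0,0],"jaw": 80},
  ],
)

```text
t: 20.83
ee_pos: [593.7, 230.7, 157.2]
eef_rot: [[0.965, 0.091, 0.245], [0.085, -0.996, 0.031], [0.246, -0.009, -0.969]]
ft_force: [-0.4, 0.2, -0.6]
opening: 0.8
grip_force: 0.0
```

```bash
python3 - <<'E'
from h import *
np.set_printoptions(precision=1,suppress=True)
c=cam('side');s=cam('scene');w=cam('wrist');print(bot.read_state()['ft_force'])
# blade and handle seen in side and scene
for c,n,(x,y,W,H) in((s,'s',(385,155,60,70)),(c,'d',(203,228,90,60))):
    im=c['frame'][y:y+H,x:x+W]; hsv=cv2.cvtColor(im,cv2.COLOR_BGR2HSV)
    m=((hsv[...,1]<70)&(hsv[...,2]>95)).astype(np.uint8); m=cv2.morphologyEx(m,cv2.MORPH_OPEN,np.ones((2,2)))
    k,l,st,_=cv2.connectedComponentsWithStats(m); i=1+np.argmax(st[1:,4]); v,u=np.nonzero(l==i)
    for z in(42,): r=cv2.minAreaRect(onz(c,np.c_[u+x,v+y],z)[:,:2].astype(np.float32)); print(n,len(u),r,cv2.boxPoints(r).round(1).tolist())
a=cv2.absdiff(s['frame'][300:,:], s['frame'][300:,:]).sum()
E
```

```text
[-0.   1.  -0.5]
s 308 ((687.1416625976562, 240.54820251464844), (82.75739288330078, 26.795385360717773), 5.945037841796875) [[644.5999755859375, 249.60000610351562], [647.4000244140625, 222.89999389648438], [729.7000122070312, 231.5], [726.9000244140625, 258.20001220703125]]
d 355 ((673.3333129882812, 241.04946899414062), (88.5105972290039, 27.522842407226562), 5.985923767089844) [[627.9000244140625, 250.10000610351562], [630.7999877929688, 222.6999969482422], [718.7999877929688, 232.0], [715.9000244140625, 259.3999938964844]]
```

The lifter lies within about 3 mm of where it started, the gripper is clear and the lid is open, so I'm handing in.

```bash
python3 -c "from bench import bot; print(bot.sign_off())"
```

```text
the job is handed in; nothing more can be done
None
```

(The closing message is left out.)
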